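# Clamp the desoldering pump in its service cradle

### The job

Pull the desoldering pump out of its slanted stand and, without dropping it, lay it down in the two V rests of the service cradle, barrel centred between the rests and nozzle pointing out at the clamp end. Once it lies there released, turn the clamp knob until it stops so that the steel arm lies across the barrel, then let go. Do not disturb the flux bottle, the circuit board or the solder spool.

Things in the scene. Friction and masses are not known exactly. Their poses are not given: they have to be found in the camera images.
- pump: Desoldering pump, 215 mm long, 80 g. Origin at the nozzle tip, +z along the pump to its cap; turn about z arbitrary. White nozzle 8 mm across to z=26; black collar 15 mm to 40; straight aluminium barrel 21 mm across from z=40 to 170 (grip here); rod 8 mm to 203; black cap 17 mm to 215. Starts in the stand's tube, cap up, leaning about 38 deg from vertical to the stand's +x.
- pump_mid (a point): The middle of the pump's barrel, on its axis, 105 mm from the nozzle tip, close to the centre of mass. Axes parallel to the pump's. At the start the lowest 68 mm of the pump are inside the tube, so it must be drawn out along its own axis.
- holder: Pump stand, fixed to the bench: grey base plate 140 x 90 x 12 mm carrying a dark steel tube (34 mm outside, 26 mm bore narrowing to 12 mm at the foot for the nozzle, 73 mm long) that leans 35 degrees from vertical towards its +x. Origin at the centre of the underside of the plate, z up.
- holder_mouth (a point): Centre of the tube's open upper end, about 87 mm above the bench. The mouth looks up and towards the stand's +x.
- cradle: Service cradle, fixed: aluminium plate 160 x 70 x 8 mm, long along x, with two V-shaped plastic rests 10 mm thick at x=-46 and +46 mm, open upwards, V tops 42 mm apart at 53 mm height; 82 mm free between them. Origin: centre of the plate's underside, z up. The clamp's post stands at x=-50, y=+50 mm: -x is the clamp end, where the nozzle must point.
- cradle_mid (a point): Where pump_mid belongs: midway between the two V rests, on the axis of a barrel lying in them, 50 mm above the bench. Axes parallel to the cradle's: the pump lies along x, nozzle to -x.
- clamp (a joint): Angle of the clamp, rad. 0 = open: the arm points along the cradle's -x, beside the pump's place. It grows anticlockwise seen from above to the stop at 1.571 = shut: the arm points along the cradle's -y, across the barrel. Friction about 0.05 N m, stays where left.
- clamp_grip (a point): On the clamp's upright axis, 95.5 mm above the bench, where to grip. Axes turn with the clamp: the arm points along its -x. The knob is a black bar 44 mm long (x), 12 mm thick (y), 75 to 105 mm above the bench. Below it a flat steel arm 14 mm wide, 63.5 to 69.5 mm above the bench, reaches 68 mm from the axis; it passes 3 mm above a barrel in the rests.
- flux: Bystander: small amber flux bottle with white cap, 30 mm across, 62 mm high; origin at the centre of its underside.
- board: Bystander: green circuit board 70 x 50 x 4 mm with black parts up to 12 mm high, lying flat; origin at the centre of its underside.
- spool: Bystander: solder spool standing on its flange, 52 mm across, 36 mm high; origin at the centre of its underside.
There are look-alikes about, which are no part of the job. Leave any blue or green look-alike of the cradle alone. Leave any pink look-alike of the pump alone.

How it is judged:
On the way, in this order (a step that is already met when the one before it is completed fails the run):
1. the pump's nozzle is drawn clear of the stand's tube (z of pump in the frame of holder_mouth above 0.005 m), for 0.1 s.
2. the pump lies released in both V rests, centred, nozzle at the clamp end, the clamp still open (x of pump_mid in the frame of cradle_mid between -0.014 and 0.014 m and y of pump_mid in the frame of cradle_mid between -0.005 and 0.005 m and z of pump_mid in the frame of cradle_mid between -0.005 and 0.005 m and angle between the z axis of pump and the x axis of cradle_mid, either way round below 0.06 rad and x of pump in the frame of cradle_mid below -0.08 m and contact force between the fingers and pump below 0.2 N and linear speed of pump below 0.03 m/s and value of joint clamp below 0.6 rad), for 0.2 s.
3. the clamp is turned shut over the barrel (value of joint clamp above 1.4 rad), for 0.1 s.
At the end, for the whole second after the job is handed in: Pump at rest, released, in both V rests: barrel middle within 14 mm along, 5 mm across and in height of its place, axis within 0.06 rad of the cradle's x, nozzle at the clamp end; clamp joint above 1.4 rad; flux bottle, board and spool within 20 mm of their starts (x of pump_mid in the frame of cradle_mid between -0.014 and 0.014 m and y of pump_mid in the frame of cradle_mid between -0.005 and 0.005 m and z of pump_mid in the frame of cradle_mid between -0.005 and 0.005 m and angle between the z axis of pump and the x axis of cradle_mid, either way round below 0.06 rad and x of pump in the frame of cradle_mid below -0.08 m and contact force between the fingers and pump below 0.2 N and linear speed of pump below 0.03 m/s and value of joint clamp above 1.4 rad and distance of each of flux, board, spool from where it was at the start of the episode below 0.02 m); the robot touches nothing.
It fails at once if the flux bottle is moved more than 20 mm (distance of flux from where it was at the start of the episode above 0.02 m).
It fails at once if the circuit board is moved more than 20 mm (distance of board from where it was at the start of the episode above 0.02 m).
It fails at once if the solder spool is moved more than 20 mm (distance of spool from where it was at the start of the episode above 0.02 m).
It fails at once if the pump is dropped (moves faster than 0.5 m/s while the fingers do not hold it) (linear speed of pump above 0.5 m/s and contact force between the fingers and pump below 0.05 N).
It also fails if it takes over 56 s, if anything falls off the work surface, if the arm or the gripper's body presses on something with over 40 N, if the wrist force passes 120 N, or if a joint passes its speed limit or range.

### The arm

A 6-joint arm with a two-finger parallel gripper is mounted at the origin on the work surface. World frame = base frame: x ahead of the robot, y to its left, z up, the work surface at z = 0. Lengths are in m, angles in rad, forces in N, time in s.
With the tool pointing down it reaches from about 0.3 to 0.775 m from the base axis. Payload 14.6 kg.
Tool frame: the origin (TCP) lies midway between the tips of the shut fingers; the grasp point (between the pads) lies 19 mm behind it (ctrl.pinch_z is the z of the grasp point in the tool frame, in m); z points along the fingers, y is the line along which they close (so a half turn about z gives the same grasp; the last joint's range is limited). The gripper opens to 94 mm and grips with 3 to 60 N. Pads are 16 mm wide; open, the fingers measure 119 mm over their backs; the gripper's body (75 mm by 177 mm) begins 78 mm behind the grasp point.
Start: joints at [1.279, 0.3, 1.521, -0, 1.321, -0.067], TCP at [0.123, 0.536, 0.205] pointing down, gripper open.
Joint ranges: [-3.03, 3.03], [-0.79, 2.21], [0.23, 2.52], [-1.04, 4.18], [0, 3.07], [-2.55, 2.55]. Speed limits (rad/s): [2.22, 2.22, 2.57, 3.14, 3.14, 3.14].

### API

Orientations are given as [roll, pitch, yaw] about the fixed x, y, z axes, in that order (R = Rz(yaw) Ry(pitch) Rx(roll)).
In Python, from station import ctrl, camera, ticket gives the robot as it stands. The module is installed in compiled form; this text tells all that it offers.
- The arm moves only by the shell command python3 -m inch 'ROWS' [FORCE]. ROWS is text: rows parted by semicolons, each of 7 numbers parted by spaces: the opening, from -1 (shut) to 1 (fully open), then the shift along the tool's x, y, z in units of 0.03 m (1.0 is 0.03 m), then the turn, a rotation vector about the tool's x, y, z in units of 10 degrees (1.0 is 10 degrees). In form: grip dx dy dz rx ry rz; .... A call has 1 to 10 rows; each row shifts and turns the commanded pose from where the row before left it, along the tool's axes as they then stand; what a row does not reach is not made up. A row lasts 1/8 s, in which the tool goes at most 62.5 mm and 10.7 degrees, less where a joint would pass 70% of its speed; a pose out of reach is approached as far as the arm can. A call with a number of a shift or a turn outside -1 to 1 is refused whole. A call with a gripper value outside its range is refused whole. The fingers move at their own pace and stop on an object; FORCE is the grip in N (left out, the last holds). Time passes only in rows, so rows that do not move let the fingers close. It gives the time, the measured TCP pose, the force, the opening and the grip force at its end, in the units of the state.
- ctrl.get_obs(): the state, without advancing time (a new reading comes with each control period).
- camera(name): name is "side" or "top" or "wrist"; returns a dict with "img" (400x640x3 uint8, blue, green, red), "range_z" (400x640 float32, m along the optical axis (not along the pixel's ray), 0 where there is no reading), "intrinsics" (3x3 intrinsics, pixels), "view" (4x4, takes a point from world to camera coordinates). Camera axes: x right, y down, z forward; pixel columns grow to the right and rows downward; lengths in m; the calibration is good to about 2 mm. A picture is of the moment at which its call begins.
- ticket.hand_in(): hands the job in; it is judged then, once.
The state is a dict: "time_s": time; "qpos": joint angles; "joint_vel": joint speeds; "tau": joint torques, N m; "ee_pos": TCP position; "eef_rot": TCP orientation; "force": force on the tool from outside, world axes, zero at the start; "moment": the same for the moment, N m; "grip_width": finger opening in m; "grip_force": force on a finger pad.
Only numpy, scipy, OpenCV 4.12 (cv2) and the standard library are available. Lean on these libraries where they do the work, as an engineer would, in place of code of your own. Each camera call takes 0.05 s, during which the arm holds its last target. There are 200 camera calls.

## Working session

There is one attempt and no reset: what is moved stays moved. The work goes in short steps, Python scripts to look and compute and a shell command to move; the robot and the scene stay as the last step left them, time stands still between calls to the robot, and variables do not carry over. Pictures are saved under pics/ and viewed, at most 10 in all, crops included, and the job is handed in when it is done.

```bash
mkdir -p pics; ls
python3 - <<'E'
from station import ctrl,camera
import cv2,numpy as np
o=ctrl.get_obs(); print(o, ctrl.pinch_z)
for n in ("side","top","wrist"):
    c=camera(n); cv2.imwrite(f"pics/{n}0.png",c["img"]); np.savez(f"{n}0.npz",**c)
    V=c["view"]; print(n,c["intrinsics"].tolist(),"pos",(-V[:3,:3].T@V[:3,3]).round(3),V.round(3).tolist())
E
```

```text
pics
{'time_s': 0.0, 'qpos': array([ 1.27940674e+00,  3.00477785e-01,  1.52161540e+00,  2.26296209e-05,
        1.32070600e+00, -6.66018242e-02]), 'joint_vel': array([ 0.00051333,  0.00022479,  0.00074437, -0.00026527, -0.0018343 ,
       -0.00077891]), 'tau': array([ 5.07059904e-04, -5.31808734e+01, -3.52734411e+01,  7.08668190e-02,
        2.44415668e-02, -1.11486959e-04]), 'ee_pos': array([0.12251244, 0.53589546, 0.20486815]), 'eef_rot': array([-3.14039025e+00, -1.02168538e-04,  2.91679921e+00]), 'force': array([ 0.29187492, -0.23780148,  0.59629331]), 'moment': array([ 0.00896493, -0.01378766, -0.01368937]), 'grip_force': 0.0, 'grip_width': 0.09381270981833002} -0.0188
side [[396.04224108079654, 0.0, 322.1079060739071], [0.0, 396.04224108079654, 199.77488091875932], [0.0, 0.0, 1.0]] pos [0.357 0.647 0.824] [[-0.933, -0.359, 0.008, 0.558], [-0.258, 0.654, -0.711, 0.255], [0.25, -0.666, -0.703, 0.92], [0.0, 0.0, 0.0, 1.0]]
top [[515.8512540326699, 0.0, 315.49791184123865], [0.0, 515.8512540326699, 192.8092798850474], [0.0, 0.0, 1.0]] pos [ 4.410e-01 -1.000e-03  1.494e+00] [[-0.002, -1.0, 0.007, -0.01], [-0.993, 0.001, -0.12, 0.617], [0.12, -0.007, -0.993, 1.43], [0.0, 0.0, 0.0, 1.0]]
wrist [[319.1265527654746, 0.0, 323.210260416212], [0.0, 319.1265527654746, 197.4025743240625], [0.0, 0.0, 1.0]] pos [0.05  0.553 0.385] [[0.222, 0.975, -0.001, -0.55], [0.943, -0.215, 0.255, -0.027], [0.249, -0.057, -0.967, 0.391], [0.0, 0.0, 0.0, 1.0]]
```

View pics/top0.png

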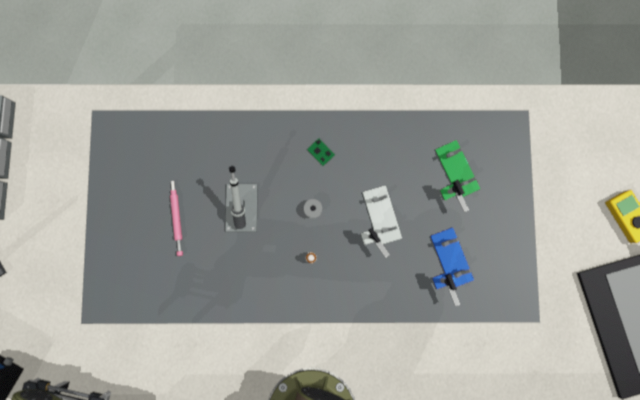

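View pics/side0.png

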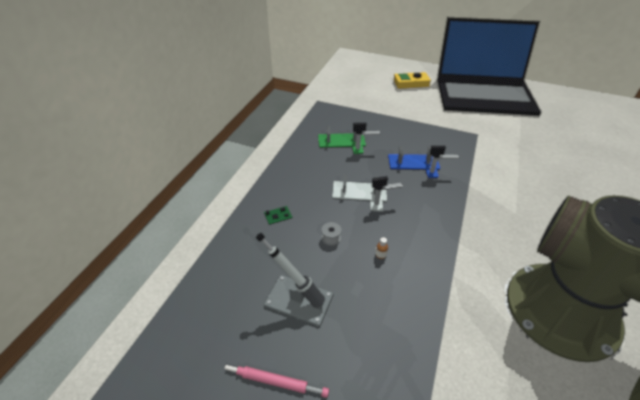

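The top view shows the stand with the pump: its cap is at about (232,169), the tube mouth at (238,208). The white cradle is at (382,215), with its knob at (375,237) at the robot-side end. The spool is at (313,209), the flux bottle at (311,257) and the board at (320,152). The side view agrees, with the cap at (260,238) and the tube at (310,290). Next I measure with masks and depth from both views.

```bash
cat > h.py <<'E'
import numpy as np,cv2
def cloud(c):
    z=c["range_z"];K=c["intrinsics"];V=c["view"]
    v,u=np.mgrid[:z.shape[0],:z.shape[1]]
    P=np.stack([(u-K[0,2])/K[0,0]*z,(v-K[1,2])/K[1,1]*z,z],-1)
    return (P-V[:3,3])@V[:3,:3]
def ray(c,u,v):
    K=c["intrinsics"];V=c["view"]
    d=np.array([(u-K[0,2])/K[0,0],(v-K[1,2])/K[1,1],1.])@V[:3,:3]
    return -V[:3,:3].T@V[:3,3],d
def onplane(c,u,v,h):
    o,d=ray(c,u,v);return o+d*(h-o[2])/d[2]
def meet(r1,r2):
    (a,d),(b,e)=r1,r2
    s=np.linalg.lstsq(np.stack([d,-e],1),b-a,rcond=None)[0]
    p,q=a+d*s[0],b+e*s[1];return (p+q)/2,np.linalg.norm(p-q)
def line(P):
    m=P.mean(0);return m,np.linalg.svd(P-m)[2][0]
E
python3 - <<'E'
from h import *
for n in("top","side"):
    c=dict(np.load(n+"0.npz"));P=cloud(c);hsv=cv2.cvtColor(c["img"],cv2.COLOR_BGR2HSV)
    X,Y,Z=P[...,0],P[...,1],P[...,2]
    print(n,"valid",(c["range_z"]>0).mean())
    # tall stuff components
    m=((Z>.02)&(Z<.35)&(X>.2)&(X<.75)&(abs(Y)<.45)).astype(np.uint8)
    k,l,st,ce=cv2.connectedComponentsWithStats(m)
    for i in range(1,k):
        if st[i,4]>30:
            Q=P[l==i]; print(i,st[i].tolist(),Q.mean(0).round(3),Q.min(0).round(3),Q.max(0).round(3))
    # white plate
    m=((hsv[...,1]<40)&(hsv[...,2]>140)&(X>.35)&(X<.6)&(Y<-.08)&(Y>-.3)&(Z<.03)&(Z>-.02)).astype(np.uint8)
    k,l,st,ce=cv2.connectedComponentsWithStats(m)
    i=1+st[1:,4].argmax();cn=cv2.findContours((l==i).astype(np.uint8),0,2)[0][0]
    r=cv2.minAreaRect(cn);b=cv2.boxPoints(r)
    W=[onplane(c,*p,.008) for p in b];print("plate",st[i,4],np.mean(W,0).round(4),np.round(W,3).tolist(), b.round(1).tolist())
    # pump section by height
    for h in np.arange(.09,.25,.015):
        s=(abs(Z-h)<.0075)&(X>.25)&(X<.65)&(Y>.05)&(Y<.35)
        if s.sum():print(round(h,3),s.sum(),np.median(P[s],0).round(4),np.ptp(P[s],axis=0).round(3))
E
```

```text
top valid 0.9959921875
1 [447, 147, 16, 10, 66] [ 0.734 -0.409  0.044] [ 0.721 -0.429  0.022] [ 0.747 -0.385  0.06 ]
2 [229, 166, 17, 63, 584] [0.583 0.202 0.11 ] [0.517 0.186 0.02 ] [0.667 0.222 0.21 ]
3 [448, 179, 23, 33, 281] [ 0.614 -0.409  0.078] [ 0.561 -0.449  0.02 ] [ 0.657 -0.387  0.112]
7 [170, 190, 11, 50, 160] [0.553 0.39  0.023] [0.487 0.374 0.02 ] [0.627 0.406 0.032]
8 [371, 194, 17, 8, 65] [ 0.602 -0.191  0.044] [ 0.592 -0.213  0.02 ] [ 0.612 -0.168  0.06 ]
10 [304, 199, 18, 18, 255] [ 0.575 -0.002  0.037] [ 0.551 -0.027  0.028] [0.6   0.022 0.046]
18 [381, 225, 17, 8, 59] [ 0.514 -0.216  0.045] [ 0.505 -0.239  0.028] [ 0.525 -0.193  0.056]
19 [368, 227, 22, 30, 199] [ 0.479 -0.179  0.085] [ 0.438 -0.212  0.032] [ 0.517 -0.153  0.111]
24 [442, 238, 17, 9, 68] [ 0.479 -0.386  0.044] [ 0.466 -0.41   0.022] [ 0.488 -0.363  0.054]
28 [306, 252, 11, 11, 93] [0.436 0.003 0.045] [ 0.422 -0.012  0.027] [0.45  0.016 0.065]
31 [454, 269, 17, 9, 74] [ 0.393 -0.418  0.044] [ 0.38  -0.441  0.02 ] [ 0.402 -0.394  0.056]
32 [441, 273, 19, 33, 242] [ 0.354 -0.376  0.082] [ 0.306 -0.40
[... 1645 characters left out ...]
[ 0.562  -0.2046  0.008 ] [[0.593, -0.157, 0.008], [0.614, -0.227, 0.008], [0.529, -0.253, 0.008], [0.512, -0.182, 0.008]] [[342.79998779296875, 197.6999969482422], [343.79998779296875, 181.10000610351562], [372.8999938964844, 182.8000030517578], [371.8999938964844, 199.39999389648438]]
0.09 166 [0.5613 0.2079 0.0904] [0.038 0.036 0.015]
0.105 78 [0.5773 0.2073 0.1048] [0.038 0.018 0.015]
0.12 76 [0.5893 0.206  0.1203] [0.03  0.021 0.015]
0.135 77 [0.601  0.2068 0.1346] [0.028 0.018 0.015]
0.15 84 [0.6127 0.2064 0.1496] [0.025 0.021 0.015]
0.165 102 [0.6259 0.2049 0.1666] [0.028 0.021 0.015]
0.18 34 [0.6412 0.2022 0.1793] [0.022 0.008 0.015]
0.195 9 [0.6492 0.2011 0.1917] [0.002 0.007 0.013]
```

Run:
```python
from h import *
from scipy.optimize import least_squares
from scipy.spatial.transform import Rotation as R
for names in(["top"],["side"],["top","side"]):
    Q=[]
    for n in names:
        P=cloud(dict(np.load(n+"0.npz"))).reshape(-1,3)
        Q.append(P[(P[:,2]>.108)&(P[:,2]<.168)&(abs(P[:,1]-.204)<.03)&(P[:,0]>.53)&(P[:,0]<.68)])
    Q=np.vstack(Q)
    def f(p):
        d=np.array([p[2],p[3],1]);d/=np.linalg.norm(d);a=np.array([p[0],p[1],.135])
        return np.linalg.norm(np.cross(Q-a,d),axis=1)-.0105
    s=least_squares(f,[.605,.204,.78,0],loss="soft_l1",f_scale=.001)
    p=s.x;d=np.array([p[2],p[3],1]);d/=np.linalg.norm(d)
    print(names,len(Q),p.round(4),"lean",np.degrees(np.arccos(d[2])).round(1),"az",np.degrees(np.arctan2(d[1],d[0])).round(1),"res",np.median(abs(f(p))).round(4))
P=np.vstack([cloud(dict(np.load(n+"0.npz"))).reshape(-1,3) for n in("top","side")])
A=np.array([p[0],p[1],.135]);s=(P-A)@d;r=np.linalg.norm(P-A-s[:,None]*d,axis=1)
k=(r<.02)&(s>.02)
print("cap end s",s[k].max(), np.sort(s[k])[-5:])
for a in np.arange(-.09,.13,.01):
    k=(r<.03)&(abs(s-a)<.005)
    if k.sum():print(round(a,3),k.sum(),np.median(r[k]).round(4))
o=np.load("side0.npz")
```

```text
['top'] 172 [0.6107 0.2033 0.7957 0.0139] lean 38.5 az 1.0 res 0.0009
['side'] 322 [ 6.100e-01  2.004e-01  7.809e-01 -6.000e-04] lean 38.0 az -0.0 res 0.0007
['top', 'side'] 494 [0.6103 0.2009 0.7882 0.0016] lean 38.2 az 0.1 res 0.0009
cap end s 0.08807113540227476 [0.08699079 0.08739393 0.08753171 0.08798901 0.08807114]
-0.09 92 0.0172
-0.08 90 0.0176
-0.07 140 0.0183
-0.06 140 0.0131
-0.05 56 0.0103
-0.04 62 0.0105
-0.03 59 0.0104
-0.02 61 0.0104
-0.01 64 0.0101
-0.0 62 0.0104
0.01 66 0.0104
0.02 64 0.01
0.03 65 0.0107
0.04 93 0.009
0.05 24 0.0044
0.06 28 0.0042
0.07 20 0.0047
0.08 68 0.0084
0.09 31 0.006
```

The fitted pump axis passes through (0.610, 0.201, 0.135) with a 38.2° lean towards world +x. Its middle is near (0.596, 0.202, 0.117). I'll now move in front of it.

```bash
cat > go.py <<'E'
# python3 go.py px py pz  tilt yaw : remaining shift/turn, in units of the rows (tool axes as they stand)
import sys,numpy as np
from scipy.spatial.transform import Rotation as R
from station import ctrl
a=list(map(float,sys.argv[1:]))
o=ctrl.get_obs();T=R.from_euler("xyz",o["eef_rot"])
print("t",round(o["time_s"],2),"tcp",o["ee_pos"].round(4),"z",T.as_matrix()[:,2].round(3),"y",T.as_matrix()[:,1].round(3),"w",round(o["grip_width"],4),"gf",round(o["grip_force"],2),"F",o["force"].round(1),"q",o["qpos"].round(2))
# goal: tool x horizontal direction = yaw (deg), tilted by tilt deg about own y
G=R.from_euler("z",a[4],degrees=True)*R.from_euler("x",180,degrees=True)*R.from_euler("y",-a[3],degrees=True)
print("shift now-axes",(T.inv().apply(np.array(a[:3])-o["ee_pos"])/.03).round(2),"goal-axes",(G.inv().apply(np.array(a[:3])-o["ee_pos"])/.03).round(2),"turn",(np.degrees((T.inv()*G).as_rotvec())/10).round(2))
E
python3 -m inch '1 -.79 -.39 -.1 0 0 0;1 -.79 -.39 -.1 0 0 0;1 -.79 -.39 -.1 0 0 0;1 -.79 -.39 -.1 0 0 0;1 -.79 -.39 -.1 0 0 0;1 -.79 -.39 -.1 0 0 0;1 -.79 -.39 -.1 0 0 0;1 -.79 -.39 -.1 0 0 0;1 -.79 -.39 -.1 0 0 0;1 -.79 -.39 -.1 0 0 0'
python3 -m inch '1 -.79 -.39 -.1 0 0 0;1 -.79 -.39 -.1 0 0 0;1 -.79 -.39 -.1 0 0 0;1 -.79 -.39 -.1 0 0 0;1 -.79 -.39 -.1 0 0 0;1 -.79 -.39 -.1 0 0 0;1 -.6 -.39 -.1 0 0 -.65;1 0 0 0 0 0 -.65;1 0 0 0 0 0 0'
python3 go.py .532 .202 .167 51.8 180
```

```text
time_s: 1.4
ee_pos: [0.3281, 0.3686, 0.2354]
eef_rot: [-3.141, -0.0, 2.917]
force: [0.7, 0.1, 0.1]
grip_width: 0.0942
grip_force: 0.0
time_s: 2.52
ee_pos: [0.4655, 0.2536, 0.2562]
eef_rot: [-3.141, -0.0, -3.141]
force: [-0.1, -0.3, -0.2]
grip_width: 0.0938
grip_force: 0.0
t 2.52 tcp [0.4655 0.2536 0.2562] z [-0. -0. -1.] y [-0.001  1.    -0.   ] w 0.0938 gf 0.0 F [-0.1 -0.3 -0.2] q [ 0.43  0.22  1.5   0.    1.42 -1.14]
shift now-axes [-2.22 -1.72  2.97] goal-axes [ 0.97 -1.72  3.58] turn [ 0.   -5.18  0.01]
```

```bash
python3 -m inch '1 0 -.6 0 0 -.87 0;1 0 -.6 0 0 -.87 0;1 0 -.52 0 0 -.87 0;1 0 0 0 0 -.87 0;1 0 0 0 0 -.87 0;1 0 0 0 0 -.83 0;1 .4 0 .4 0 0 0;1 0 0 0 0 0 0'
python3 go.py .532 .202 .167 51.8 180
python3 - <<'E'
from station import camera
import cv2,numpy as np
c=camera("wrist");cv2.imwrite("pics/w1.png",c["img"]);np.savez("w1.npz",**c)
E
```

```text
time_s: 3.52
ee_pos: [0.4673, 0.2007, 0.2387]
eef_rot: [-3.138, 0.88, 3.14]
force: [-0.3, -0.4, -0.7]
grip_width: 0.0942
grip_force: 0.0
t 3.52 tcp [0.4673 0.2007 0.2387] z [ 0.771 -0.004 -0.637] y [ 0.004  1.    -0.002] w 0.0942 gf 0.0 F [-0.3 -0.4 -0.7] q [ 0.55 -0.14  2.16 -0.95  0.53 -0.32]
shift now-axes [0.47 0.06 3.18] goal-axes [0.55 0.04 3.17] turn [-0.03 -0.14 -0.01]
```

View pics/w1.png

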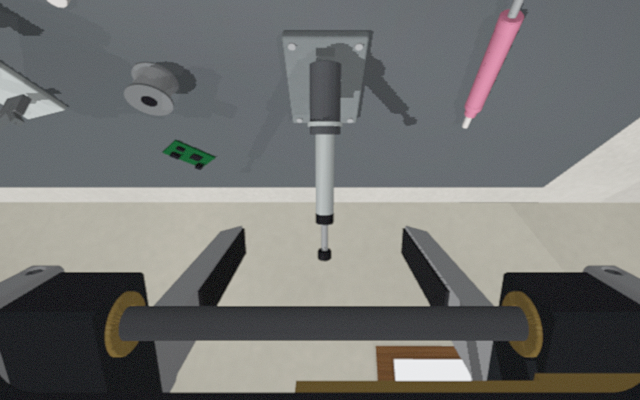

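The wrist view shows the barrel at u≈325, v 135–215, centred between the fingers (245 and 403, so the middle is at 324). I refit the axis using this view.

```bash
cat > cyl.py <<'E'
import sys
from h import *
from scipy.optimize import least_squares
def fit(Q,A0,d0,r=.0105):
    d0=np.array(d0)/np.linalg.norm(d0);e=np.linalg.svd(d0[None])[2][1:]
    def ax(p): d=d0+p[2]*e[0]+p[3]*e[1];return np.array(A0)+p[0]*e[0]+p[1]*e[1],d/np.linalg.norm(d)
    def f(p):
        a,d=ax(p);return np.linalg.norm(np.cross(Q-a,d),axis=1)-r
    s=least_squares(f,[0,0,0,0],loss="soft_l1",f_scale=.001);return (*ax(s.x),np.median(abs(f(s.x))))
def near(P,A,d,lo,hi,R=.02):
    s=(P-A)@d;r=np.linalg.norm(P-A-s[:,None]*d,axis=1);return P[(r<R)&(s>lo)&(s<hi)]
E
python3 - <<'E'
from cyl import *
A=np.array([.610,.201,.135]);d=np.array([.618,0,.786])
c=dict(np.load("w1.npz"));P=cloud(c).reshape(-1,3)
Q=near(P,A,d,-.045,.033);a,dd,r=fit(Q,A,d);print(len(Q),a.round(4),dd.round(4),r)
s=(P-a)@dd;rr=np.linalg.norm(P-a-s[:,None]*dd,axis=1);
for x in np.arange(-.08,.1,.005):
    k=(rr<.022)&(abs(s-x)<.0025)
    if k.sum():print(round(x,3),k.sum(),np.median(rr[k]).round(4),end="; ")
E
```

```text
1248 [0.6098 0.2019 0.1351] [ 0.6139 -0.0048  0.7894] 0.00039483133849194975
-0.08 155 0.0178; -0.075 162 0.0198; -0.07 161 0.0186; -0.065 145 0.0184; -0.06 85 0.0107; -0.055 91 0.0104; -0.05 88 0.0106; -0.045 85 0.0106; -0.04 90 0.0106; -0.035 81 0.0105; -0.03 89 0.0104; -0.025 82 0.0105; -0.02 82 0.0104; -0.015 78 0.0105; -0.01 78 0.0105; -0.005 77 0.0102; 0.0 82 0.0104; 0.005 75 0.0104; 0.01 77 0.0103; 0.015 79 0.0104; 0.02 78 0.0103; 0.025 75 0.0103; 0.03 82 0.0108; 0.035 74 0.0107; 0.04 35 0.0106; 0.045 25 0.0038; 0.05 24 0.0044; 0.055 23 0.004; 0.06 25 0.0041; 0.065 24 0.0039; 0.07 23 0.0039; 0.075 84 0.0077; 0.08 51 0.0082; 0.085 22 0.008;
```

```bash
python3 go.py .610 .202 .1045 50.4 180; python3 -m inch '1 .36 .05 .8 0 0 0;1 0 0 .8 0 0 0;1 0 0 .8 0 0 0;1 0 0 .8 0 0 0;1 0 0 0 0 0 0'; python3 go.py .610 .202 .1045 50.4 180
```

```text
t 3.58 tcp [0.4678 0.2008 0.2396] z [ 0.771 -0.004 -0.636] y [ 0.004  1.    -0.002] w 0.0945 gf 0.0 F [0.4 0.4 0.8] q [ 0.55 -0.14  2.16 -0.95  0.53 -0.32]
shift now-axes [0.46 0.07 6.52] goal-axes [0.45 0.04 6.53] turn [-0.02  0.01 -0.01]
time_s: 4.2
ee_pos: [0.5371, 0.1981, 0.1876]
eef_rot: [3.137, 0.848, 3.139]
force: [-0.7, -0.3, 1.1]
grip_width: 0.0942
grip_force: 0.0
t 4.2 tcp [0.5371 0.1981 0.1876] z [ 0.75   0.003 -0.662] y [-0.001  1.     0.003] w 0.0942 gf 0.0 F [-0.7 -0.3  1.1] q [ 0.44  0.08  2.07 -1.04  0.38 -0.26]
shift now-axes [0.47 0.12 3.65] goal-axes [0.58 0.13 3.64] turn [ 0.02 -0.18 -0.01]
```

Joint 4 reached its limit, so I use a flatter tilt of about 38°, which takes the pump slightly off square.

```bash
python3 -m inch '1 0 0 0 0 .55 0;1 0 0 0 0 .55 0;1 0 0 0 0 0 0'; python3 go.py .607 .202 .1017 38 180
```

```text
time_s: 4.58
ee_pos: [0.5372, 0.1976, 0.1892]
eef_rot: [3.14, 0.677, 3.139]
force: [0.0, -0.2, -0.2]
grip_width: 0.0941
grip_force: 0.0
t 4.58 tcp [0.5372 0.1976 0.1892] z [ 0.626  0.    -0.78 ] y [0.001 1.    0.002] w 0.0941 gf 0.0 F [ 0.  -0.2 -0.2] q [ 0.4   0.09  1.96 -0.53  0.51 -0.78]
shift now-axes [0.01 0.14 3.73] goal-axes [-0.04  0.15  3.73] turn [ 0.    0.08 -0.01]
```

```bash
python3 -m inch '1 0 .14 .6 0 0 0;1 0 0 .6 0 0 0;1 0 0 .6 0 0 0;1 0 0 .6 0 0 0;1 0 0 .6 0 0 0;1 0 0 .6 0 0 0;1 0 0 .1 0 0 0;1 0 0 0 0 0 0'; python3 go.py .607 .202 .1017 38 180
```

```text
time_s: 5.58
ee_pos: [0.6055, 0.2017, 0.1009]
eef_rot: [-3.141, 0.674, 3.142]
force: [-0.8, 0.3, -0.3]
grip_width: 0.0944
grip_force: 0.0
t 5.58 tcp [0.6055 0.2017 0.1009] z [ 0.624 -0.    -0.781] y [ 0.  1. -0.] w 0.0944 gf 0.0 F [-0.8  0.3 -0.3] q [ 0.36  0.36  1.87 -0.7   0.35 -0.62]
shift now-axes [-0.05  0.01  0.01] goal-axes [-0.05  0.01  0.01] turn [-0.    0.06 -0.  ]
```

```bash
python3 -m inch '-1 0 0 0 0 0 0;-1 0 0 0 0 0 0;-1 0 0 0 0 0 0;-1 0 0 0 0 0 0;-1 0 0 0 0 0 0;-1 0 0 0 0 0 0' 20; python3 go.py .607 .202 .1017 38 180
```

```text
time_s: 6.32
ee_pos: [0.606, 0.2016, 0.1007]
eef_rot: [-3.142, 0.674, 3.141]
force: [-0.1, -0.4, 0.2]
grip_width: 0.0375
grip_force: 0.0
t 6.33 tcp [0.606  0.2016 0.1007] z [ 0.624 -0.    -0.781] y [ 0.  1. -0.] w 0.0375 gf 0.0 F [-0.1 -0.4  0.2] q [ 0.36  0.36  1.86 -0.69  0.35 -0.62]
shift now-axes [-0.05  0.01 -0.01] goal-axes [-0.05  0.01 -0.01] turn [-0.    0.06 -0.  ]
```

```bash
python3 -m inch '-1 0 0 0 0 0 0;-1 0 0 0 0 0 0;-1 0 0 0 0 0 0;-1 0 0 0 0 0 0' 20; python3 -m inch '-1 -.2 0 -.05 0 0 0;-1 -.3 0 -.07 0 0 0;-1 0 0 0 0 0 0'; python3 go.py .607 .202 .1017 38 180
```

```text
time_s: 6.82
ee_pos: [0.606, 0.2015, 0.1007]
eef_rot: [-3.141, 0.674, 3.142]
force: [0.1, -0.4, 0.3]
grip_width: 0.0202
grip_force: 20.0
time_s: 7.2
ee_pos: [0.616, 0.2016, 0.1136]
eef_rot: [3.141, 0.675, 3.141]
force: [0.2, -0.6, -0.8]
grip_width: 0.0205
grip_force: 20.0
t 7.2 tcp [0.616  0.2016 0.1136] z [ 0.625  0.    -0.781] y [0. 1. 0.] w 0.0205 gf 20.0 F [ 0.2 -0.6 -0.8] q [ 0.35  0.36  1.83 -0.63  0.37 -0.7 ]
shift now-axes [0.48 0.01 0.12] goal-axes [0.48 0.01 0.13] turn [ 0.    0.07 -0.  ]
```

Gripped, and the pump comes along freely. I continue drawing it out.

```bash
python3 -m inch '-1 -.4 0 -.1 0 0 0;-1 -.4 0 -.1 0 0 0;-1 -.4 0 -.1 0 0 0;-1 -.4 0 -.1 0 0 0;-1 -.4 0 -.1 0 0 0;-1 -.4 0 -.1 0 0 0;-1 -.4 0 -.1 0 0 0;-1 -.4 0 -.1 0 0 0;-1 -.4 0 -.1 0 0 0;-1 0 0 0 0 0 0'; python3 go.py .607 .202 .1017 38 180
python3 - <<'E'
from station import camera
import cv2,numpy as np
c=camera("side");np.savez("s2.npz",**c);t=camera("top");np.savez("t2.npz",**t)
cv2.imwrite("pics/s2.png",cv2.resize(c["img"][120:380,180:500],None,fx=2,fy=2))
E
```

```text
time_s: 8.45
ee_pos: [0.6836, 0.2015, 0.2022]
eef_rot: [3.141, 0.675, 3.141]
force: [-0.1, 1.0, -1.0]
grip_width: 0.0206
grip_force: 20.0
t 8.45 tcp [0.6836 0.2015 0.2022] z [ 0.625 -0.    -0.781] y [0.001 1.    0.   ] w 0.0206 gf 20.0 F [-0.1  1.  -1. ] q [ 0.31  0.36  1.59 -0.36  0.57 -1.02]
shift now-axes [4.09 0.01 1.02] goal-axes [4.08 0.02 1.07] turn [-0.    0.07 -0.  ]
```

View pics/s2.png

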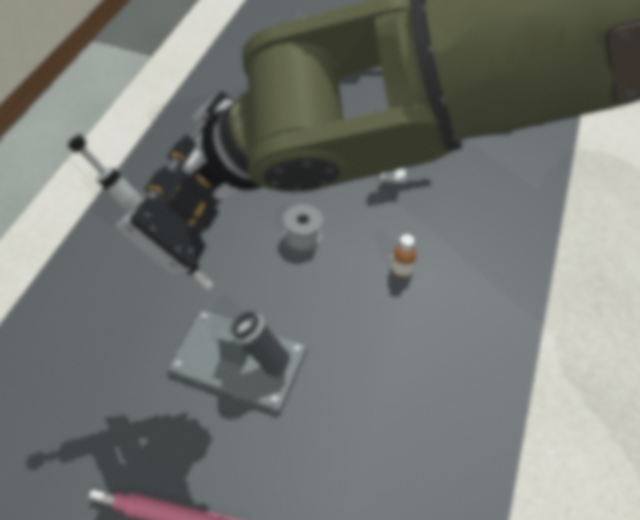

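The pump is clear of the tube: the white nozzle tip is at (208,283) in the crop, well above the mouth at (247,325). Next I rotate it to horizontal and carry it over to the cradle.

```bash
python3 -m inch '-1 0 0 -.3 0 .65 0;-1 0 0 -.3 0 .65 0;-1 0 0 -.3 0 .65 0;-1 0 0 0 0 .65 0;-1 0 0 0 0 .65 0;-1 0 0 0 0 .65 0;-1 0 0 0 0 .65 0;-1 0 0 0 0 .66 0;-1 0 0 0 0 0 0'; python3 go.py .56 -.2 .22 -13.4 195.9
```

```text
time_s: 9.68
ee_pos: [0.6692, 0.2012, 0.2213]
eef_rot: [-3.14, -0.238, 3.14]
force: [0.6, -0.3, -1.1]
grip_width: 0.0202
grip_force: 20.0
t 9.68 tcp [0.6692 0.2012 0.2213] z [-0.236 -0.001 -0.972] y [ 0.001  1.    -0.001] w 0.0202 gf 20.0 F [ 0.6 -0.3 -1.1] q [ 0.22  0.82  0.71  0.05  1.84 -1.34]
shift now-axes [  3.51 -13.38   0.91] goal-axes [  6.96 -11.86   1.7 ] turn [ 0.37 -0.03 -1.55]
```

```bash
python3 -m inch '-1 .1 -.5 0 0 0 0;-1 .2 -.84 0 0 0 0;-1 .2 -.84 0 0 0 0;-1 .2 -.84 0 0 0 0;-1 .2 -.84 0 0 0 0;-1 .2 -.84 0 0 0 0;-1 .2 -.84 0 0 0 0;-1 .2 -.84 0 0 0 0;-1 .2 -.84 0 0 0 0;-1 .2 -.84 0 0 0 0'
python3 -m inch '-1 .2 -.84 0 0 0 0;-1 .2 -.84 0 0 0 0;-1 .2 -.84 0 0 0 0;-1 .2 -.84 0 0 0 0;-1 .2 -.84 0 0 0 0;-1 .2 -.84 0 0 0 0;-1 .1 0 0 .12 0 -.52;-1 0 0 0 .12 0 -.52;-1 0 0 0 .12 0 -.52;-1 0 0 0 0 0 0'
python3 go.py .56 -.2 .22 -13.4 195.9
python3 - <<'E'
from station import camera
import cv2,numpy as np
for n in("wrist","top","side"):
    c=camera(n);cv2.imwrite(f"pics/{n}3.png",c["img"]);np.savez(n+"3.npz",**c)
E
```

```text
time_s: 10.92
ee_pos: [0.6127, -0.0419, 0.2375]
eef_rot: [-3.141, -0.235, 3.141]
force: [0.3, 0.5, -1.8]
grip_width: 0.0207
grip_force: 20.0
time_s: 12.18
ee_pos: [0.5749, -0.1918, 0.2467]
eef_rot: [3.139, -0.235, -2.862]
force: [0.4, -0.0, -1.3]
grip_width: 0.0204
grip_force: 20.0
t 12.18 tcp [ 0.5749 -0.1918  0.2467] z [-0.224 -0.062 -0.973] y [-0.275  0.961  0.002] w 0.0204 gf 20.0 F [ 0.4 -0.  -1.3] q [-0.32  0.53  1.12 -0.13  1.69 -2.18]
shift now-axes [ 0.33 -0.13  0.99] goal-axes [ 0.33 -0.13  0.99] turn [ 0.01 -0.01  0.01]
```

View pics/wrist3.png

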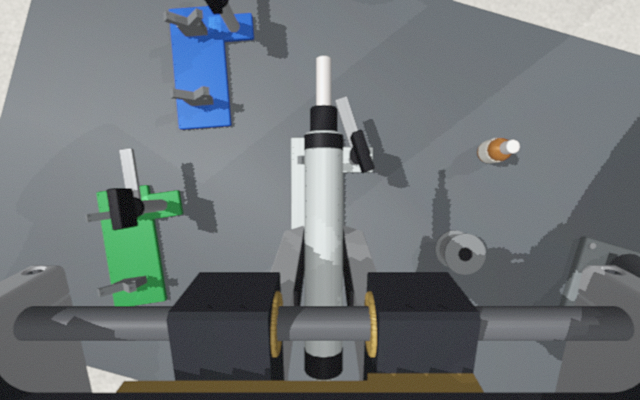

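The wrist view shows the pump held with its nozzle at (323,60), pointing to the clamp end, and the cradle behind it with the knob at (362,150). Now I refine the cradle pose and the pump's pose in the hand.

Run:
```python
from cyl import *
from station import ctrl
from scipy.spatial.transform import Rotation as Ro
C0=np.array([.558,-.2035,0]);yaw=np.radians(15.9)
def loc(P,C=C0,y=yaw): return (P-C)@np.array([[np.cos(y),-np.sin(y),0],[np.sin(y),np.cos(y),0],[0,0,1]])
allp=[]
for n in("top0","side0","side3","wrist3"):
    c=dict(np.load(n+".npz"));P=cloud(c).reshape(-1,3);L=loc(P);out=[n]
    for sx in(-.046,.046):
        k=(abs(L[:,0]-sx)<.013)&(abs(L[:,1])<.028)&(L[:,2]>.036)&(L[:,2]<.058)
        q=L[k]
        if len(q)>8:
            out.append((len(q),q.min(0).round(4).tolist(),q.max(0).round(4).tolist(),np.median(q,0).round(4).tolist()))
    print(*out,sep="\n  ")
    # plate edges: points with plate height
    k=(abs(L[:,2]-.008)<.004)&(abs(L[:,0])<.09)&(abs(L[:,1])<.045)
    # y-extent of plate in slabs of x
    for lo,hi in((-.03,-.01),(-.01,.01),(.01,.03),(.055,.075)):
        q=L[k&(L[:,0]>lo)&(L[:,0]<hi)]
        if len(q)>5: print("   plate",lo,len(q),q[:,1].min().round(4),q[:,1].max().round(4))
    q=L[k&(abs(L[:,1])<.03)]
    if len(q): print("   x ext",q[:,0].min().round(4),q[:,0].max().round(4),"z",np.median(q[:,2]).round(4))
    # knob
    q=L[(L[:,2]>.09)&(L[:,2]<.115)&(np.hypot(L[:,0]+.05,L[:,1]-.05)<.035)]
    if len(q): print("   knob",len(q),((q.min(0)+q.max(0))/2).round(4),q.mean(0).round(4))
# pump in hand
o=ctrl.get_obs();T=Ro.from_euler("xyz",o["eef_rot"]).as_matrix()
G=o["ee_pos"]-.0188*T[:,2];d=-T[:,0]+0;d[2]=0;d/=np.linalg.norm(d)
for n in("wrist3","top3","side3"):
    P=cloud(dict(np.load(n+".npz"))).reshape(-1,3)
    s=(P-G)@d;r=np.linalg.norm(P-G-s[:,None]*d,axis=1)
    Q=P[(r<.016)&(((s<-.02)&(s>-.06))|((s>.03)&(s<.06)))]
    if len(Q)<20: print(n,len(Q));continue
    a,dd,e=fit(Q,G,d);print(n,len(Q),"axis pt",a.round(4),"dir",dd.round(4),"res",e.round(4),"G",G.round(4))
    s=(P-a)@dd;r=np.linalg.norm(P-a-s[:,None]*dd,axis=1)
    for x in np.arange(-.12,.12,.004):
        k=(r<.014)&(abs(s-x)<.002)
        if k.sum()>2:print(round(x,3),np.median(r[k]).round(3),end="; ")
    print()
```

```text
top0
  (54, [-0.051, -0.0226, 0.0368], [-0.0412, 0.0241, 0.0562], [-0.0462, -0.0022, 0.0465])
  (56, [0.0408, -0.0221, 0.0362], [0.0515, 0.0234, 0.0556], [0.0458, -0.0019, 0.0462])
   plate -0.03 136 -0.0449 0.0438
   plate -0.01 144 -0.044 0.0395
   plate 0.01 141 -0.0441 0.0438
   plate 0.055 132 -0.043 0.045
   x ext -0.0897 0.0877 z 0.0077
   knob 82 [-0.0501  0.0509  0.1013] [-0.0506  0.051   0.1042]
side0
  (37, [0.0399, -0.019, 0.0362], [0.0492, 0.0206, 0.0554], [0.0445, -0.0082, 0.0483])
   plate -0.03 116 -0.0439 0.0381
   plate -0.01 104 -0.0364 0.0449
   plate 0.01 110 -0.0378 0.043
   plate 0.055 114 -0.0377 0.0428
   x ext -0.0862 0.0886 z 0.0094
   knob 112 [-0.0517  0.0495  0.1003] [-0.0508  0.0512  0.1016]
side3
  (37, [0.0403, -0.0195, 0.0363], [0.0492, 0.0234, 0.056], [0.0447, -0.007, 0.0483])
   plate -0.03 110 -0.0441 0.0395
   plate -0.01 112 -0.0435 0.0417
   plate 0.01 109 -0.0448 0.0358
   plate 0.055 110 -0.0393 0.0447
   x ext -0.0897 0.0889 z 0.0093
   knob 115 [-0.0515  0.0493  0.0996] [-0.0513  0.0511  0.1011]
wrist3
  (69, [-0.0529, -0.0251, 0.0429], [-0
[... 971 characters left out ...]
.2795 -0.0069] res 0.0009 G [ 0.5793 -0.1906  0.2648]
-0.104 0.006; -0.1 0.004; -0.096 0.005; -0.092 0.004; -0.088 0.004; -0.084 0.005; -0.08 0.006; -0.076 0.007; -0.072 0.008; -0.068 0.008; -0.064 0.01; -0.06 0.011; -0.056 0.01; -0.052 0.01; -0.048 0.011; -0.044 0.01; -0.04 0.011; -0.036 0.011; -0.032 0.01; -0.028 0.01; -0.024 0.01; -0.02 0.011; -0.016 0.011; -0.012 0.01; -0.008 0.01; 0.012 0.01; 0.016 0.011; 0.02 0.011; 0.024 0.011; 0.028 0.01; 0.032 0.011; 0.036 0.01; 0.04 0.01; 0.044 0.01; 0.048 0.011; 0.052 0.01; 0.056 0.01; 0.06 0.011; 0.064 0.011; 0.068 0.003; 0.072 0.005; 0.076 0.004; 0.08 0.005; 0.084 0.004; 0.088 0.003; 0.092 0.003; 0.096 0.004; 0.1 0.008; 0.104 0.008; 0.108 0.008;
```

```bash
python3 go.py .5536 -.2048 .0717 -13.4 195.95
```

```text
t 12.32 tcp [ 0.5751 -0.1918  0.2466] z [-0.225 -0.062 -0.972] y [-0.274  0.962  0.002] w 0.0206 gf 20.0 F [-0.3  0.8 -1.6] q [-0.32  0.53  1.12 -0.13  1.69 -2.17]
shift now-axes [-0.57 -0.24  5.86] goal-axes [-0.56 -0.22  5.86] turn [ 0.01 -0.01 -0.  ]
```

```bash
python3 -m inch '-1 -.3 -.13 .3 0 0 0;-1 -.3 -.1 .6 0 0 0;-1 0 0 .8 0 0 0;-1 0 0 .8 0 0 0;-1 0 0 .8 0 0 0;-1 0 0 .8 0 0 0;-1 0 0 .8 0 0 0;-1 0 0 .6 0 0 0;-1 0 0 .3 0 0 0;-1 0 0 0 0 0 0'; python3 go.py .5536 -.2048 .0317 -13.4 195.95
python3 - <<'E'
from station import camera
import cv2,numpy as np
c=camera("side");np.savez("side4.npz",**c);w=camera("wrist");np.savez("w4.npz",**w)
cv2.imwrite("pics/s4.png",np.hstack([cv2.resize(c["img"][120:260,280:440],(400,350)),cv2.resize(w["img"],(400,350))]))
E
```

```text
time_s: 13.58
ee_pos: [0.5548, -0.204, 0.0727]
eef_rot: [3.139, -0.236, -2.862]
force: [-0.7, 0.1, -0.7]
grip_width: 0.0207
grip_force: 20.0
t 13.57 tcp [ 0.5548 -0.204   0.0727] z [-0.225 -0.062 -0.972] y [-0.275  0.961  0.003] w 0.0207 gf 20.0 F [-0.7  0.1 -0.7] q [-0.35  0.64  1.36 -0.14  1.33 -2.16]
shift now-axes [-0.27 -0.02  1.34] goal-axes [-0.27 -0.01  1.34] turn [ 0.01 -0.01  0.01]
```

View pics/s4.png

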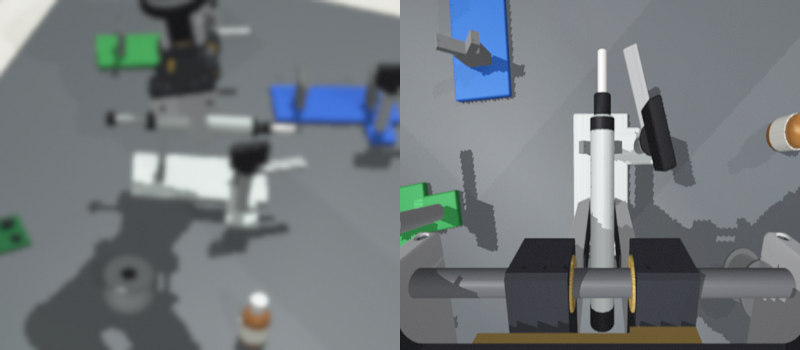

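The pump sits above the rests: in the wrist picture its axis is at u≈600 and the rest's arms are at 581 and 621, so it is centred. I lower it.

```bash
python3 -m inch '-1 -.07 0 .3 0 0 0;-1 -.07 0 .3 0 0 0;-1 -.06 0 .3 0 0 0;-1 -.05 0 .25 0 0 0;-1 0 0 .1 0 0 0;-1 0 0 0 0 0 0'; python3 go.py .5536 -.2048 .0317 -13.4 195.95
```

```text
time_s: 14.42
ee_pos: [0.5535, -0.2044, 0.0349]
eef_rot: [3.139, -0.235, -2.862]
force: [0.3, 0.1, -0.6]
grip_width: 0.0204
grip_force: 20.0
t 14.43 tcp [ 0.5535 -0.2044  0.0349] z [-0.225 -0.062 -0.972] y [-0.276  0.961  0.002] w 0.0204 gf 20.0 F [ 0.3  0.1 -0.6] q [-0.35  0.69  1.39 -0.14  1.26 -2.15]
shift now-axes [-0.02 -0.02  0.1 ] goal-axes [-0.02 -0.01  0.1 ] turn [ 0.01 -0.01  0.01]
```

```bash
python3 -m inch '-1 0 0 .05 0 0 0;-1 -.01 0 .04 0 0 0;-1 0 0 0 0 0 0'; python3 go.py .5536 -.2048 .0317 -13.4 195.95
```

```text
time_s: 14.8
ee_pos: [0.5537, -0.2051, 0.0332]
eef_rot: [3.141, -0.234, -2.862]
force: [0.1, -2.7, 5.0]
grip_width: 0.0204
grip_force: 20.0
t 14.8 tcp [ 0.5537 -0.2051  0.0332] z [-0.223 -0.063 -0.973] y [-0.276  0.961  0.001] w 0.0204 gf 20.0 F [ 0.1 -2.7  5. ] q [-0.35  0.69  1.39 -0.14  1.26 -2.15]
shift now-axes [-0.01  0.01  0.05] goal-axes [-0.01  0.01  0.05] turn [ 0.   -0.    0.01]
```

```bash
python3 -m inch '-1 0 -.03 .02 0 0 0;-1 0 0 0 0 0 0;-1 0 0 0 0 0 0'; python3 go.py .5536 -.2048 .0317 -13.4 195.95
```

```text
time_s: 15.18
ee_pos: [0.5539, -0.2058, 0.0324]
eef_rot: [3.141, -0.234, -2.862]
force: [1.0, -2.3, 5.9]
grip_width: 0.0203
grip_force: 20.0
t 15.18 tcp [ 0.5539 -0.2058  0.0324] z [-0.223 -0.063 -0.973] y [-0.276  0.961  0.001] w 0.0203 gf 20.0 F [ 1.  -2.3  5.9] q [-0.36  0.69  1.39 -0.14  1.26 -2.15]
shift now-axes [-0.01  0.04  0.02] goal-axes [-0.01  0.04  0.02] turn [0.   0.   0.01]
```

```bash
python3 -m inch '-1 0 0 0 0 0 0' 4;  python3 -m inch '-.4 0 0 0 0 0 0;-.3 0 0 0 0 0 0;-.2 0 0 0 0 0 0;-.1 0 0 0 0 0 0;0 0 0 0 0 0 0;0 0 0 0 0 0 0'; python3 go.py .5536 -.2048 .0317 -13.4 195.95
cat > chk.py <<'E'
import sys
from cyl import *
from station import camera
C=np.array([.558,-.2035,.05]);y=np.radians(15.9);d0=np.array([np.cos(y),np.sin(y),0])
for n in("side","wrist","top"):
    c=camera(n);np.savez(sys.argv[1]+n+".npz",**c);P=cloud(c).reshape(-1,3)
    s=(P-C)@d0;r=np.linalg.norm(P-C-s[:,None]*d0,axis=1)
    Q=P[(r<.017)&(abs(s)<.063)&(P[:,2]>.049)&((abs(s)<.036)|(abs(s)>.056)|(P[:,2]>.056))&(P[:,2]<.0625)]
    if len(Q)<25:print(n,len(Q));continue
    a,d,e=fit(Q,C,d0);L=(a-C)
    s=(P-a)@d;r=np.linalg.norm(P-a-s[:,None]*d,axis=1)
    k=(r<.012)&(P[:,2]>.048)
    print(n,len(Q),"off y",(L@[-np.sin(y),np.cos(y),0]).round(4),"z",L[2].round(4),"yaw",np.degrees(np.arctan2(d[1],d[0])).round(2),"dz",d[2].round(4),"res",e.round(4),"ends",s[k].min().round(4),s[k].max().round(4),
     "barrel end",s[(r<.0115)&(r>.0095)&(P[:,2]>.052)].max().round(4))
E
python3 chk.py c5
```

```text
time_s: 15.3
ee_pos: [0.5538, -0.2059, 0.0322]
eef_rot: [3.141, -0.234, -2.862]
force: [3.0, -4.7, 3.1]
grip_width: 0.0206
grip_force: 4.0
time_s: 16.05
ee_pos: [0.5533, -0.2053, 0.0317]
eef_rot: [3.139, -0.235, -2.862]
force: [-0.0, 0.0, -0.8]
grip_width: 0.047
grip_force: 0.0
t 16.05 tcp [ 0.5533 -0.2053  0.0317] z [-0.225 -0.062 -0.972] y [-0.276  0.961  0.002] w 0.047 gf 0.0 F [-0.   0.  -0.8] q [-0.35  0.69  1.39 -0.14  1.26 -2.15]
shift now-axes [-0.01  0.01 -0.  ] goal-axes [-0.01  0.01 -0.  ] turn [ 0.01 -0.01  0.01]
side 94 off y -0.0029 z 0.0014 yaw 16.81 dz -0.0004 res 0.001 ends -0.1036 0.1094 barrel end 0.1062
wrist 7600 off y -0.0013 z 0.0007 yaw 16.24 dz 0.0019 res 0.0004 ends -0.1054 0.0648 barrel end 0.0644
top 0
```

The pump is released and lies in the rests within about 2 mm of its place. I retreat upward, make the half turn, and go to the knob.

```bash
python3 -m inch '0 0 0 -.2 0 0 0;0 0 0 -.5 0 0 0;0 0 0 -.8 0 0 0;0 0 0 -.9 0 0 0;0 0 0 -.9 0 0 0;0 0 0 -.9 0 0 0;0 0 0 -.9 0 0 0;0 0 0 0 0 -.7 .5;0 0 0 0 0 -.65 .5;0 0 0 0 0 0 1'
python3 -m inch '0 0 0 0 0 0 1;0 0 0 0 0 0 1;0 0 0 0 0 0 1;0 0 0 0 0 0 1;0 0 0 0 0 0 1;0 0 0 0 0 0 1;0 0 0 0 0 0 1;0 0 0 0 0 0 1;0 0 0 0 0 0 1;0 0 0 0 0 0 1'
python3 -m inch '0 0 0 0 0 0 1;0 0 0 0 0 0 1;0 0 0 0 0 0 1;0 0 0 0 0 0 1;0 0 0 0 0 0 1;0 0 0 0 0 0 .9;0 0 0 0 0 0 0'
python3 go.py .4954 -.1694 .18 0 16; python3 chk.py c6
python3 - <<'E'
from h import *
C=np.array([.4954,-.1694])
for n in("c6side","c6wrist","c6top"):
    c=dict(np.load(n+".npz"));P=cloud(c).reshape(-1,3)
    Q=P[(P[:,2]>.098)&(P[:,2]<.112)&(np.hypot(P[:,0]-C[0],P[:,1]-C[1])<.032)]
    if len(Q)<10:print(n,len(Q));continue
    r=cv2.minAreaRect((Q[:,:2]*1000).astype(np.float32));print(n,len(Q),"rect",np.round(r[0],1),np.round(r[1],1),round(r[2],1),"mean",Q.mean(0).round(4),"top",np.median(Q[:,2]).round(4))
cv2.imwrite("pics/w6.png",np.load("c6wrist.npz")["img"])
E
```

```text
time_s: 17.45
ee_pos: [0.5872, -0.1961, 0.1824]
eef_rot: [-3.125, 0.009, 3.068]
force: [0.2, 0.0, 0.2]
grip_width: 0.0472
grip_force: 0.0
time_s: 18.7
ee_pos: [0.5879, -0.1957, 0.1817]
eef_rot: [3.132, 0.016, 1.322]
force: [-0.4, -1.1, -0.2]
grip_width: 0.047
grip_force: 0.0
time_s: 19.58
ee_pos: [0.5879, -0.1958, 0.1815]
eef_rot: [3.123, 0.0, 0.299]
force: [1.1, 0.3, 0.1]
grip_width: 0.0467
grip_force: 0.0
t 19.57 tcp [ 0.5879 -0.1958  0.1815] z [ 0.005 -0.018 -1.   ] y [ 0.295 -0.955  0.018] w 0.0467 gf 0.0 F [1.1 0.3 0.1] q [-0.37  0.47  1.35 -0.01  1.32  0.9 ]
shift now-axes [-2.69 -1.75  0.02] goal-axes [-2.72 -1.69  0.05] turn [ 0.1  -0.    0.12]
side 181 off y -0.0022 z 0.001 yaw 16.49 dz -0.0058 res 0.0011 ends -0.1041 0.1094 barrel end 0.1086
wrist 2342 off y -0.0019 z 0.0006 yaw 16.21 dz 0.0014 res 0.0004 ends -0.0998 0.1089 barrel end 0.1051
top 0
c6side 81 rect [ 495.4 -171.3] [45.  14.9] 34.8 mean [ 0.4949 -0.1688  0.1047] top 0.1055
c6wrist 68 rect [ 486.7 -181.7] [13.7  4.9] 35.8 mean [ 0.4882 -0.1822  0.1037] top 0.1049
c6top 0
```

View pics/w6.png

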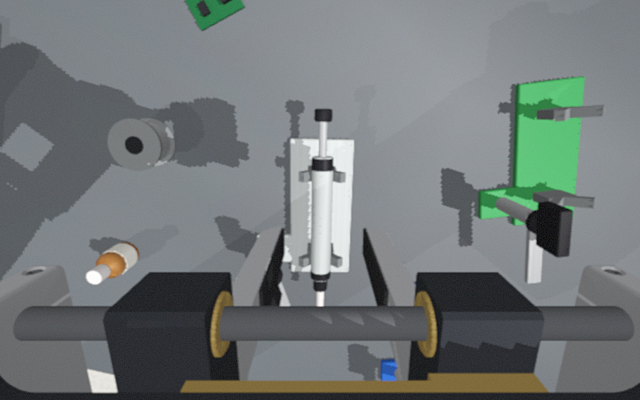

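The wrist view shows the pump lying in the rests, from its cap at (323,115) to the collar at (320,285). The knob bar lies at about 35° in the world, so the clamp starts about 19° open-turned. I check this with the earlier clouds.

```bash
python3 - <<'E'
from h import *
C=np.array([.4954,-.1694])
for n in("top0","side0","wrist3","w4","side4"):
    c=dict(np.load(n+".npz"));P=cloud(c).reshape(-1,3)
    Q=P[(P[:,2]>.099)&(P[:,2]<.112)&(np.hypot(P[:,0]-C[0],P[:,1]-C[1])<.032)]
    if len(Q)<10:print(n,len(Q));continue
    r=cv2.minAreaRect((Q[:,:2]*1000).astype(np.float32))
    m,d=line(Q[:,:2]);print(n,len(Q),"rect",np.round(r[0],1),np.round(r[1],1),round(r[2],1),"mean",m.round(4),"az",np.degrees(np.arctan2(d[1],d[0])).round(1)%180,"top",np.median(Q[:,2]).round(4))
E
python3 go.py .4955 -.1695 .18 0 34.5
```

```text
top0 72 rect [ 495.6 -168.8] [42.5 11.8] 35.5 mean [ 0.4952 -0.1688] az 34.900000000000006 top 0.1054
side0 74 rect [ 495.2 -171.5] [44.6 14.2] 36.8 mean [ 0.4951 -0.1691] az 33.9 top 0.1056
wrist3 504 rect [ 494.6 -171.1] [43.5 12.2] 34.2 mean [ 0.4949 -0.1715] az 34.3 top 0.1061
w4 2291 rect [ 494.5 -171.4] [44.  12.7] 34.5 mean [ 0.495  -0.1722] az 34.4 top 0.1061
side4 76 rect [ 495.6 -171.4] [43.8 15.8] 32.7 mean [ 0.4945 -0.1693] az 34.8 top 0.1054
t 19.73 tcp [ 0.5878 -0.1958  0.1809] z [ 0.005 -0.017 -1.   ] y [ 0.297 -0.955  0.018] w 0.0473 gf 0.0 F [ 0.7 -1.  -0.1] q [-0.37  0.47  1.35 -0.01  1.32  0.9 ]
shift now-axes [-2.68 -1.75  0.  ] goal-axes [-2.04 -2.46  0.03] turn [ 0.1   0.02 -1.72]
```

```bash
python3 -m inch '0 0 0 0 .05 0 -.86;0 0 0 0 .05 0 -.86;0 -.5 -.6 0 0 0 0;0 -.5 -.6 0 0 0 0;0 -.5 -.6 0 0 0 0;0 -.5 -.6 0 0 0 0;0 0 0 0 0 0 0'; python3 go.py .495 -.171 .079 0 34.5
```

```text
time_s: 20.6
ee_pos: [0.497, -0.17, 0.1814]
eef_rot: [-3.142, 0.003, 0.6]
force: [-0.7, -0.3, 0.2]
grip_width: 0.0469
grip_force: 0.0
t 20.6 tcp [ 0.497  -0.17    0.1814] z [-0.003 -0.002 -1.   ] y [ 0.565 -0.825 -0.   ] w 0.0469 gf 0.0 F [-0.7 -0.3  0.2] q [-0.4   0.27  1.62 -0.    1.26  0.57]
shift now-axes [-0.06 -0.01  3.41] goal-axes [-0.08 -0.01  3.41] turn [-0.    0.02 -0.01]
```

```bash
python3 -m inch '0 -.07 0 .4 0 0 0;0 0 0 .7 0 0 0;0 0 0 .7 0 0 0;0 0 0 .7 0 0 0;0 0 0 .5 0 0 0;0 0 0 .4 0 0 0;0 0 0 0 0 0 0' ; python3 go.py .495 -.171 .079 0 34.5; python3 -m inch '-1 0 0 0 0 0 0;-1 0 0 0 0 0 0;-1 0 0 0 0 0 0;-1 0 0 0 0 0 0;-1 0 0 0 0 0 0' 15;  python3 go.py .495 -.171 .079 0 34.5
```

```text
time_s: 21.48
ee_pos: [0.4953, -0.1714, 0.0779]
eef_rot: [-3.14, 0.004, 0.599]
force: [0.6, -0.6, -0.7]
grip_width: 0.047
grip_force: 0.0
t 21.48 tcp [ 0.4953 -0.1714  0.0779] z [-0.004 -0.001 -1.   ] y [ 0.563 -0.826 -0.002] w 0.047 gf 0.0 F [ 0.6 -0.6 -0.7] q [-0.4   0.39  1.72 -0.    1.03  0.57]
shift now-axes [-0.   -0.02 -0.04] goal-axes [ 0.   -0.02 -0.04] turn [-0.01  0.02 -0.02]
time_s: 22.1
ee_pos: [0.4952, -0.171, 0.0789]
eef_rot: [-3.14, 0.004, 0.598]
force: [-3.0, 3.6, 4.1]
grip_width: 0.0114
grip_force: 15.0
t 22.1 tcp [ 0.4952 -0.171   0.0789] z [-0.004 -0.001 -1.   ] y [ 0.563 -0.826 -0.002] w 0.0114 gf 15.0 F [-3.   3.6  4.1] q [-0.4   0.39  1.72 -0.    1.04  0.57]
shift now-axes [-0.01 -0.01 -0.  ] goal-axes [-0.01 -0.01 -0.  ] turn [-0.01  0.02 -0.02]
```

```bash
python3 -m inch '-1 0 0 0 0 0 -.6;-1 0 0 0 0 0 -.8;-1 0 0 0 0 0 -.8;-1 0 0 0 0 0 -.8;-1 0 0 0 0 0 -.8;-1 0 0 0 0 0 -.8;-1 0 0 0 0 0 -.8;-1 0 0 0 0 0 -.8;-1 0 0 0 0 0 -.6;-1 0 0 0 0 0 0' 25;  python3 go.py .495 -.171 .079 0 106; python3 -c "
from station import ctrl;print(ctrl.get_obs()['moment'])"
```

```text
time_s: 23.35
ee_pos: [0.4943, -0.1707, 0.0789]
eef_rot: [-3.136, -0.001, 1.787]
force: [-11.3, 6.0, 10.5]
grip_width: 0.0116
grip_force: 25.0
t 23.35 tcp [ 0.4943 -0.1707  0.0789] z [-0.006  0.    -1.   ] y [ 0.977  0.214 -0.006] w 0.0116 gf 25.01 F [-11.3   6.   10.5] q [-0.4   0.39  1.72 -0.    1.04 -0.62]
shift now-axes [-0.02  0.02 -0.  ] goal-axes [-0.02  0.02 -0.  ] turn [-0.03 -0.01 -0.36]
[1.07541098 1.8547812  0.0256998 ]
```

```bash
python3 -m inch '-1 0 0 0 0 0 -.25;-1 0 0 0 0 0 -.2;-1 0 0 0 0 0 0';  python3 go.py .495 -.171 .079 0 106; python3 -c "
from station import ctrl;print(ctrl.get_obs()['moment'])"
```

```text
time_s: 23.72
ee_pos: [0.4943, -0.1707, 0.0789]
eef_rot: [-3.136, -0.002, 1.864]
force: [-11.4, 6.2, 10.6]
grip_width: 0.012
grip_force: 25.0
t 23.73 tcp [ 0.4943 -0.1707  0.0789] z [-0.006  0.    -1.   ] y [ 0.957  0.289 -0.006] w 0.012 gf 25.05 F [-11.4   6.2  10.6] q [-0.4   0.39  1.72 -0.    1.04 -0.69]
shift now-axes [-0.02  0.02 -0.  ] goal-axes [-0.02  0.02 -0.  ] turn [-0.03 -0.01  0.08]
[ 1.09140159  2.03632292 -0.25881314]
```

The turning moment jumped to −0.26 N·m, so the stop is reached. I let go, retreat and verify.

```bash
python3 -m inch '-.5 0 0 0 0 0 0;-.3 0 0 0 0 0 0;-.2 0 0 0 0 0 0;-.2 0 0 0 0 0 0;-.2 0 0 -.3 0 0 0;-.2 0 0 -.6 0 0 0;-.2 0 0 -.9 0 0 0;-.2 0 0 -.9 0 0 0;-.2 0 0 -.9 0 0 0;-.2 0 0 -.9 0 0 0'
python3 -m inch '0 -.8 0 -.6 0 0 0;0 -.8 0 -.6 0 0 0;0 -.8 0 -.6 0 0 0;0 -.8 0 0 0 0 0;0 -.8 0 0 0 0 0;0 -.8 0 0 0 0 0;0 -.8 0 0 0 0 0;0 0 0 0 0 0 0'
python3 go.py .495 -.171 .079 0 106; python3 chk.py c7
python3 - <<'E'
from h import *
C=np.array([.495,-.1705])
for n in("c7side","c7top","c7wrist"):
    c=dict(np.load(n+".npz"));P=cloud(c).reshape(-1,3)
    Q=P[(P[:,2]>.099)&(P[:,2]<.112)&(np.hypot(P[:,0]-C[0],P[:,1]-C[1])<.032)]
    if len(Q)<10:print(n,len(Q));continue
    m,d=line(Q[:,:2]);print(n,len(Q),m.round(4),"az",np.degrees(np.arctan2(d[1],d[0])).round(1)%180)
s=cv2.resize(np.load("c7side.npz")["img"][120:270,280:440],(400,375));w=cv2.resize(np.load("c7wrist.npz")["img"],(400,375))
cv2.imwrite("pics/c7.png",np.hstack([s,w]))
E
```

```text
time_s: 24.98
ee_pos: [0.4958, -0.1712, 0.2153]
eef_rot: [-3.138, 0.001, 1.864]
force: [-0.2, 0.1, -0.7]
grip_width: 0.0374
grip_force: 0.0
time_s: 25.98
ee_pos: [0.5444, -0.3329, 0.2677]
eef_rot: [-3.138, 0.0, 1.862]
force: [-0.1, -0.3, 0.0]
grip_width: 0.0469
grip_force: 0.0
t 25.98 tcp [ 0.5444 -0.3329  0.2677] z [-0.004 -0.001 -1.   ] y [ 0.958  0.288 -0.004] w 0.0469 gf 0.0 F [-0.1 -0.3  0. ] q [-0.6   0.47  1.14 -0.    1.53 -0.9 ]
shift now-axes [ 5.64 -0.    6.29] goal-axes [ 5.64 -0.1   6.29] turn [-0.02  0.    0.07]
side 199 off y -0.0024 z 0.0008 yaw 16.0 dz -0.0012 res 0.001 ends -0.1038 0.1092 barrel end 0.1092
wrist 1790 off y -0.0015 z 0.0007 yaw 16.25 dz 0.0023 res 0.0004 ends -0.1045 0.1098 barrel end 0.1068
top 236 off y 0.0005 z -0.0002 yaw 15.64 dz -0.0038 res 0.0013 ends -0.1034 0.1107 barrel end 0.1085
c7side 61 [ 0.4945 -0.1677] az 105.1
c7top 70 [ 0.4955 -0.1682] az 106.8
c7wrist 463 [ 0.4966 -0.1773] az 106.6
```

View pics/c7.png

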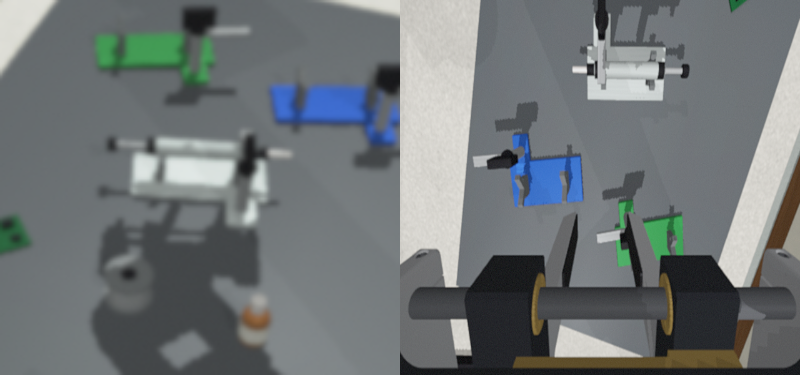

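The arm lies across the barrel at (600,70) in the wrist view. The knob is at about 106° against a cradle yaw of 16°, so the clamp is at about 90°. The pump is in place.

```bash
python3 -c "
from station import ticket;print(ticket.hand_in())"
```

```text
the job is handed in; nothing more can be done
None
```

The pump lies released in both V rests with its nozzle at the clamp end, the clamp is shut against its stop, and the job is handed in; no verdict came back, but my last measurements put the pump within about 3 mm of its place and the clamp at about 90°.

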